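# Lower the guard and start the wet glass grinder

## Robot

A 6-joint arm with a two-finger parallel gripper is mounted at the origin on the work surface; the furniture and walls round the work are solid. World frame = base frame: x ahead of the robot, y to its left, z up, the work surface at z = 0. Lengths are in m, angles in rad, forces in N, time in s.
With the tool pointing down it reaches from about 0.35 to 0.975 m from the base axis. Payload 4.9 kg.
Tool frame: the origin (TCP) lies midway between the tips of the shut fingers; the grasp point (between the pads) lies 19 mm behind it; z points along the fingers, y is the line along which they close (so a half turn about z gives the same grasp; the last joint's range is limited). The gripper opens to 85 mm and grips with 20 to 120 N. Pads are 22 mm wide; open, the fingers measure 114 mm over their backs; the gripper's body (76 mm by 85 mm) begins 54 mm behind the grasp point. The pads swing forward as they close: fully open they stand 13 mm farther back than shut.
Start: joints at [-1.227, 0.053, 1.613, -0, 1.476, -0.119], TCP at [0.279, -0.559, 0.231] pointing down, gripper open.
Joint ranges: [-3.01, 3.01], [-1.01, 2.22], [0.06, 2.58], [-1.02, 4.17], [0.09, 2.62], [-3.14, 3.14]. Speed limits (rad/s): [2.57, 2.57, 3.14, 3.14, 3.14, 3.14].

## Interface

Orientations are given as a unit quaternion [w, x, y, z].
In Python, from plant import state, grab_frame, job_done, cut_out, place_of gives the robot as it stands.
- The arm moves only by the tool jog_arm, never from a script. Its argument "motion" is text: rows parted by semicolons, each of 7 numbers parted by spaces: the opening in per cent of the stroke, from 0 (shut) to 100 (fully open), then the shift along the tool's x, y, z as a fraction of full scale, then the turn, a rotation vector about the tool's x, y, z as a fraction of full scale. A call has exactly 5 rows; each row is the pose to reach, as a shift and turn from the pose commanded when the call began, along the tool's axes at that moment; what a row does not reach only later rows make up. Full scale, the value 1, is 50 cm for a shift and 1.5 rad for a turn. A row lasts 1/8 s, in which the tool goes at most 62.5 mm and 10.7 degrees, less where a joint would pass 70% of its speed; a pose out of reach is approached as far as the arm can. A call with a number of a shift or a turn outside -1 to 1 is refused whole. A call with a gripper value outside its range is refused whole. The fingers move at their own pace and stop on an object; the grip force is fixed at half the most. Time passes only in rows, so rows that repeat a pose let the fingers close, or fill a call up. It gives the time, the measured TCP pose, the force, the opening and the grip force at its end, in the units of the state.
- state(): the state, without advancing time (a new reading comes with each control period).
- grab_frame(name): name is "scene" or "top" or "wrist"; returns a dict with "color" (384x512x3 uint8, red, green, blue), "range_z" (384x512 float32, m along the optical axis (not along the pixel's ray), 0 where there is no reading), "intrinsics" (3x3 intrinsics, pixels), "world_from_camera" (4x4, takes a point from camera to world coordinates). Camera axes: x right, y up, looking along -z (the intrinsics and any distortion apply to the point x, -y, -z); pixel columns grow to the right and rows downward; lengths in m; the calibration is good to about 2 mm. A picture is of the moment at which its call begins.
- job_done(): hands the job in; it is judged then, once.
Trained networks look in the newest picture that a camera, given by its name, has taken for a name from the list of things; names that differ only in an ending like _2 or _b are one class to them, and where a whole thing is asked for, a point or a joint stands for the part that bears it (a point fixed in the world has none). Each returns a list of dicts, best first, with "p" (0 to 1); they miss things now and then, are a little off and sometimes report something else, mostly with a low value. They report only what shows in the picture. A call takes as long as a camera call.
- cut_out(camera, thing): "pixels" (384x512 bool, what is visible of it).
- place_of(camera, thing): "at" ([x, y, z] in m, in world coordinates, good to about 4 mm: a listed point, or the origin of a listed thing).
The state is a dict: "time": time; "joint_pos": joint angles; "joint_vel": joint speeds; "joint_efforts": joint torques, N m; "tool_pos": TCP position; "tool_rot": TCP orientation; "contact_force": force on the tool from outside, world axes, zero at the start; "ft_torque": the same for the moment, N m; "gripper_width": opening from 0.0 (shut) to 1.0 (fully open); "grasp_force": force on a finger pad.
Only numpy, scipy, OpenCV 4.12 (cv2) and the standard library are available. Lean on these libraries where they do the work, as an engineer would, in place of code of your own. Each camera call takes 0.05 s, during which the arm holds its last target. There are 200 camera calls.

## Task

A cut piece of glass is ready on the grid of the wet grinder, whose clear guard stands up at the back. With the fingertips, push the guard over towards you until it lies fully down above the bit, easing it rather than slamming it; only then switch the grinder on by pressing in the lower half of the small rocker low on its right-hand side. Only push and press, gently: grip and lift nothing, and leave the glass, the tools and the other things where they are.

Things in the scene. Friction and masses are not known exactly. Their poses are not given: they have to be found in the camera images.
- glass_grinder: wet glass grinder, 248 (x) x 329 (y) x 200 mm to the basin rim: white basin with a grid (163 mm up) on a heavy red and black base that does not slide. Origin under its centre on the table; z up; its -x side faces the robot within 0.25 rad; the guard is hinged along its far (+x) side, the rocker is on its right (-y) side
- glass_grinder_guard (a joint): hinge of the clear guard: 0 = fully down, level above the bit; grows as it swings up, to 1.66 rad at its stop; starts standing up at 1.2 to 1.55. Its stiff, damped hinge (0.05 Nm of friction) holds it where it is left above about 0.45 rad; lower than that it sinks shut by itself, slowly
- guard_hinge (a point): middle of the guard's hinge line, 105 mm from the grinder's origin along its +x, 214 mm above the table; the line runs along the grinder's y. The guard is a clear plate 150 mm long along the line, 3 mm thick, reaching 105 mm from it; the basin rim below is at 199 mm, the bit's top at 208 mm
- guard_edge (a point): middle of the guard's free edge, which has a thin dark trim, 105 mm from the hinge line; with the guard up it is at the top, with the guard down it lies above the grinder's origin at 214 mm height
- glass_grinder_switch (a joint): rocker switch: -0.157 rad = off (its upper half pushed in, its lower half standing out about 1.5 mm), +0.157 = on (lower half pushed in to its stop). Light (under 5 N at its edge) and stays where it is left
- rocker_centre (a point): centre of the rocker's outer face, 36 mm up on the grinder's right side: 160 mm along its -y, 60 mm along its -x. Rocker 13 mm wide, 20 mm tall, pivots on its horizontal middle line; the base round it lies 4 mm behind this point, the basin wall (from 100 mm height up) stands 4 mm in front of it, so come from the right with the fingers tilted about 45 degrees
- glass_piece: cut piece of amber glass, 46 x 68 x 4 mm, lying on the grinder's grid on the robot's side of the bit; origin at the centre of its underside; not to be disturbed
- tea_mug: white dotted mug, 82 x 114 x 91 mm, origin under its centre; not to be disturbed
- masking_tape: roll of masking tape lying flat, 104 mm across, 25 mm high, origin under its centre; not to be disturbed
- grozing_pliers: pliers with red sleeves lying flat, 178 x 58 x 12 mm, origin under the centre; not to be disturbed
- glass_cutter: green-handled glass cutter lying flat, 126 x 71 x 16 mm, origin under its centre; not to be disturbed
- flux_bottle: white bottle with a red nozzle, 48 mm across, 125 mm tall, origin under its centre; not to be disturbed

How it is judged:
By the outcome, as a careful person would: the job done as asked, in the order asked, and still so for the second after the job is handed in, with the robot touching nothing.
It also fails if it takes over 56 s, if anything falls off the work surface, if the arm or the gripper's body presses on something with over 40 N, if the wrist force passes 120 N, or if a joint passes its speed limit or range.

## Working session

There is one attempt and no reset: what is moved stays moved. The work goes in short steps, Python scripts to look and compute and a tool call to move; the robot and the scene stay as the last step left them, time stands still between calls to the robot, and variables do not carry over. Pictures are saved under pics/ and viewed, at most 10 in all, crops included, and the job is handed in when it is done.

Besides the shell and the picture viewer there is one more tool, called after "Emit:" as name(argument=value, ...), one argument or row to a line, values as JSON. jog_arm: Moves the arm, as the interface text tells. Shift numbers are shares of 50 cm and turn numbers shares of 1.5 rad, none past 1 either way. Its arguments: {"type":"object","properties":{"motion":{"type":"string"}},"required":["motion"]}

```bash
mkdir -p pics; ls; python3 - <<'E'
from plant import *
import cv2,numpy as np
s=state();print({k:np.round(v,3).tolist() for k,v in s.items()})
ims=[]
for c in ["scene","top"]:
    f=grab_frame(c);ims.append(f["color"])
    print(c,np.round(f["world_from_camera"],3).tolist(),f["intrinsics"][0][0])
    for t in ["glass_grinder","guard_hinge","guard_edge","rocker_centre","glass_piece","tea_mug","masking_tape","grozing_pliers","glass_cutter","flux_bottle"]:
        print(t,[(round(d["p"],2),np.round(d["at"],3).tolist()) for d in place_of(c,t)[:2]])
cv2.imwrite("pics/a.png",np.vstack([i[...,::-1] for i in ims])[:, :] if 0 else cv2.resize(np.hstack(ims)[...,::-1],(800,300)))
cv2.imwrite("pics/s.png",ims[0][...,::-1]);cv2.imwrite("pics/t.png",ims[1][...,::-1])
E
```

```text
pics
{'time': 0.0, 'joint_pos': [-1.227, 0.053, 1.614, 0.0, 1.476, -0.119], 'joint_vel': [0.001, 0.001, -0.001, -0.0, -0.0, 0.0], 'joint_efforts': [0.0, -39.368, -37.018, -0.0, 0.007, 0.0], 'tool_pos': [0.279, -0.559, 0.23], 'tool_rot': [-0.001, 0.973, 0.229, -0.0], 'contact_force': [-0.603, -0.093, -0.241], 'ft_torque': [0.009, 0.009, 0.022], 'grasp_force': 0.0, 'gripper_width': 0.998}
scene [[0.697, 0.559, -0.45, -0.197], [-0.717, 0.535, -0.447, -0.744], [-0.01, 0.634, 0.773, 1.38], [0.0, 0.0, 0.0, 1.0]] 455.7384656305598
glass_grinder [(0.78, [0.59, 0.04, -0.002])]
guard_hinge [(0.7, [0.694, 0.037, 0.218])]
guard_edge [(0.68, [0.68, 0.038, 0.319]), (0.6, [0.375, -0.322, 0.001])]
rocker_centre []
glass_piece [(0.6, [0.533, 0.105, 0.162])]
tea_mug [(0.98, [0.6, 0.401, 0.0])]
masking_tape [(0.68, [0.472, 0.397, -0.0])]
grozing_pliers [(0.58, [0.498, -0.386, 0.0])]
glass_cutter [(0.55, [0.375, -0.319, 0.002]), (0.37, [0.496, -0.383, 0.003])]
flux_bottle []
top [[0.02, 0.986, -0.166, 0.338], [-1.0, 0.017, -0.019, -0.011], [-0.016, 0.166, 0.986, 1.285], [0.0, 0.0, 0.0, 1.0]] 371.68740449407903
glass_grinder [(0.71, [0.59, 0.039, 0.0])]
guard_hinge [(0.45, [0.696, 0.035, 0.218])]
guard_edge [(0.7, [0.677, 0.038, 0.322])]
rocker_centre [(0.2, [0.675, -0.314, -0.004])]
glass_piece [(0.87, [0.536, 0.105, 0.164])]
tea_mug [(0.85, [0.602, 0.399, 0.001]), (0.2, [0.676, 0.035, 0.321])]
masking_tape [(0.91, [0.475, 0.396, -0.002])]
grozing_pliers [(0.68, [0.496, -0.383, 0.003]), (0.21, [0.372, -0.322, -0.007])]
glass_cutter [(0.71, [0.376, -0.323, 0.002])]
flux_bottle [(0.7, [0.674, -0.311, -0.0])]
```

View pics/s.png

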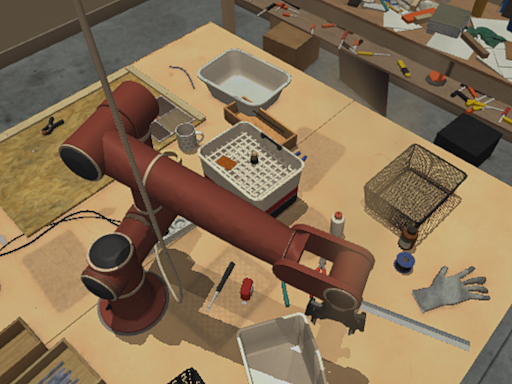

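View pics/t.png

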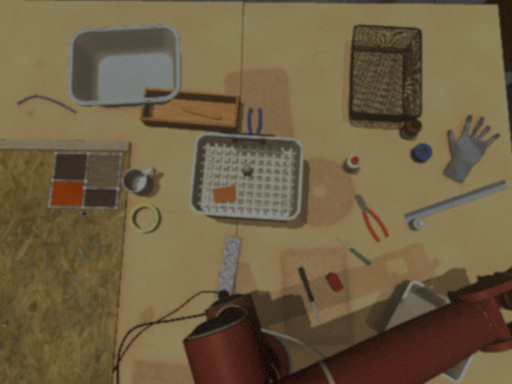

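The top view shows the grinder at about (248,177), with the glass at (224,194), the bottle at (352,163), the pliers at (371,217) and the cutter at (355,252). The scene view agrees, with a cable hanging in front of the arm. Next I'll fit the yaw and write a helper that works out the moves.

```bash
cat > h.py <<'E'
from plant import *
import numpy as np, cv2
from scipy.spatial.transform import Rotation as R
def rot(q): return R.from_quat(np.roll(q,-1))
def cloud(f):
    K=f["intrinsics"];z=f["range_z"];v,u=np.indices(z.shape)
    p=np.stack([(u-K[0][2])*z/K[0][0],-(v-K[1][2])*z/K[1][1],-z],-1)
    T=np.array(f["world_from_camera"]);return p@T[:3,:3].T+T[:3,3]
def down(yaw): # tool down, tool x at yaw in world
    return R.from_euler('z',yaw)*R.from_euler('x',np.pi)
def go(p,r,src=None):
    """shift and turn fractions from pose src (default: the measured one) to world pose p,r"""
    s=state(); p0,r0=src if src else (np.array(s["tool_pos"]),rot(s["tool_rot"]))
    d=r0.inv().apply(np.array(p)-p0)/.5; t=(r0.inv()*r).as_rotvec()/1.5
    print(np.round(d,3),np.round(t,3),"dist",round(np.linalg.norm(d)*.5,3),"deg",round(np.degrees(np.linalg.norm(t)*1.5),1))
E
python3 - <<'E'
from h import *
f=grab_frame("top");P=cloud(f)
m=cut_out("top","glass_grinder")[0]["pixels"]
Q=P[m]; r=Q[(Q[:,2]>.19)&(Q[:,2]<.207)]
print(len(r),cv2.minAreaRect((r[:,:2]*1000).astype(np.float32)))
g=Q[(Q[:,2]>.22)];print("guard pts",len(g),np.round(np.percentile(g,[5,50,95],axis=0),3).tolist() if len(g) else 0)
f=grab_frame("scene");P=cloud(f)
for u,v in [(95,60),(120,120),(140,190),(160,250),(175,295)]: print(u,v,P[v-1:v+2,u-1:u+2].reshape(-1,3)[4].round(3))
go([.35,-.4,.42],down(.9)); go([.79,.04,.45],down(np.pi/2))
E
```

```text
1275 ((587.7015380859375, 40.346405029296875), (331.7814636230469, 253.01486206054688), 87.14350891113281)
guard pts 209 [[0.338, -0.025, 0.222], [0.675, 0.019, 0.32], [0.693, 0.096, 1.285]]
95 60 [ 0.002 -0.289  1.06 ]
120 120 [ 0.012 -0.284  0.956]
140 190 [ 0.015 -0.272  0.791]
160 250 [ 0.182  0.092 -0.005]
175 295 [ 0.1   -0.098  0.032]
[ 0.269 -0.222 -0.377] [-0.    -0.    -0.291] dist 0.257 deg 25.0
[ 1.449 -0.616 -0.437] [-0.    -0.    -0.739] dist 0.817 deg 63.5
```

```bash
python3 - <<'E'
from h import *
go([.44,-.42,.43],down(1.0))
E
```

```text
[ 0.412 -0.105 -0.397] [-0.    -0.    -0.358] dist 0.291 deg 30.8
```

Emit:
jog_arm(
  motion="0 0.41 -0.105 -0.4 0 0 -0.36; 0 0.41 -0.105 -0.4 0 0 -0.36; 0 0.41 -0.105 -0.4 0 0 -0.36; 0 0.41 -0.105 -0.4 0 0 -0.36; 0 0.41 -0.105 -0.4 0 0 -0.36",
)

```text
time: 1.88
tool_pos: [0.4405, -0.4194, 0.4345]
tool_rot: [0.002, 0.877, 0.481, 0.0]
contact_force: [0.5, 0.1, -0.1]
gripper_width: -0.002
grasp_force: 0.0
```

```bash
python3 - <<'E'
from h import *
print(np.round(state()["tool_pos"],3),np.round(state()["joint_pos"],2))
go([.62,-.18,.45],down(1.52))
go([.79,.03,.45],down(1.52),(np.array([.62,-.18,.45]),down(1.52)))
E
```

```text
[ 0.441 -0.419  0.434] [-0.88 -0.03  1.36  0.    1.8  -0.32]
[ 0.597  0.046 -0.031] [ 0.002  0.001 -0.344] dist 0.3 deg 29.6
[0.437 0.318 0.   ] [0. 0. 0.] dist 0.27 deg 0.0
```

Emit:
jog_arm(
  motion="0 0.6 0.046 -0.03 0 0 -0.344; 0 0.6 0.046 -0.03 0 0 -0.344; 0 0.6 0.046 -0.03 0 0 -0.344; 0 0.6 0.046 -0.03 0 0 -0.344; 0 0.6 0.046 -0.03 0 0 -0.344",
)

```text
time: 2.5
tool_pos: [0.6209, -0.178, 0.4465]
tool_rot: [0.0, 0.725, 0.689, 0.0]
contact_force: [0.6, -1.0, 0.4]
gripper_width: 0.004
grasp_force: 0.0
```

Emit:
jog_arm(
  motion="0 0.43 0.31 0 0 0 0; 0 0.43 0.31 0 0 0 0; 0 0.43 0.31 0 0 0 0; 0 0.43 0.31 0 0 0 0; 0 0.43 0.31 0 0 0 0",
)

```text
time: 3.12
tool_pos: [0.7872, 0.03, 0.4438]
tool_rot: [-0.001, 0.724, 0.69, -0.001]
contact_force: [-0.6, -1.0, -1.1]
gripper_width: -0.001
grasp_force: 0.0
```

```bash
python3 - <<'E'
from h import *
f=grab_frame("wrist");cv2.imwrite("pics/w1.png",f["color"][...,::-1])
for c in ["wrist","top","scene"]:
  if c!="wrist": grab_frame(c)
  for t in ["guard_hinge","guard_edge"]: print(c,t,[(round(d["p"],2),np.round(d["at"],3).tolist()) for d in place_of(c,t)[:2]])
print(np.round(state()["tool_pos"],3),np.round(state()["joint_pos"],2))
go([.75,.035,.285],down(1.52))
E
```

```text
wrist guard_hinge [(0.68, [0.7, 0.035, 0.219])]
wrist guard_edge [(0.83, [0.677, 0.035, 0.317])]
top guard_hinge [(0.58, [0.374, -0.321, -0.002])]
top guard_edge []
scene guard_hinge [(0.55, [0.697, 0.036, 0.217])]
scene guard_edge []
[0.785 0.025 0.447] [-0.06  0.42  0.84 -0.    1.89 -0.01]
[ 0.016 -0.072  0.325] [ 0.001  0.    -0.002] dist 0.166 deg 0.2
```

View pics/w1.png

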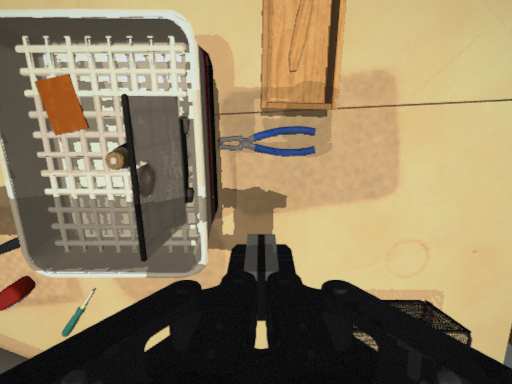

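The guard's trim runs from (127,95) to (141,260) and its hinge is at (185,155), with nothing standing behind it. I'll descend behind it.

Emit:
jog_arm(
  motion="0 0.015 -0.04 0 0 0 0; 0 0.015 -0.06 0.1 0 0 0; 0 0.015 -0.08 0.2 0 0 0; 0 0.015 -0.1 0.3 0 0 0; 0 0.015 -0.12 0.3 0 0 0",
)

```text
time: 4.2
tool_pos: [0.723, 0.0365, 0.29]
tool_rot: [-0.004, 0.726, 0.688, -0.004]
contact_force: [-0.8, 0.4, 0.8]
gripper_width: 0.002
grasp_force: 0.0
```

```bash
cat >> h.py <<'E'
def arc(ths,h=.014,r=.085):
    for t in ths: print(t,end=" "); go([.694-r*np.cos(t)+.0015*np.sin(t)+h,.035,.214+r*np.sin(t)+.0015*np.cos(t)],down(1.52))
E
python3 - <<'E'
from h import *
s=state();print(np.round(s["tool_pos"],4),np.round(s["contact_force"],1))
arc([1.4,1.3,1.2,1.1,1.0])
E
```

```text
[0.723  0.0365 0.29  ] [-0.8  0.4  0.8]
1.4 [-0.006 -0.056 -0.016] [-0.007  0.    -0.001] dist 0.029 deg 0.6
1.3 [-0.007 -0.072 -0.012] [-0.007  0.    -0.001] dist 0.037 deg 0.6
1.2 [-0.008 -0.089 -0.007] [-0.007  0.    -0.001] dist 0.045 deg 0.6
1.1 [-0.009 -0.104  0.   ] [-0.007  0.    -0.001] dist 0.052 deg 0.6
1.0 [-0.009 -0.119  0.009] [-0.007  0.    -0.001] dist 0.06 deg 0.6
```

Emit:
jog_arm(
  motion="0 0 -0.015 -0.004 0 0 0; 0 0 -0.03 -0.008 0 0 0; 0 0 -0.045 -0.008 0 0 0; 0 0 -0.056 -0.008 0 0 0; 0 0 -0.064 -0.006 0 0 0",
)

```text
time: 4.82
tool_pos: [0.6941, 0.0387, 0.2996]
tool_rot: [0.0, 0.725, 0.689, 0.0]
contact_force: [-0.2, -0.2, 0.5]
gripper_width: 0.004
grasp_force: 0.0
```

```bash
python3 - <<'E'
from h import *
s=state();print(np.round(s["tool_pos"],4),np.round(s["contact_force"],1))
grab_frame("wrist")
print([(round(d["p"],2),np.round(d["at"],3).tolist()) for d in place_of("wrist","guard_edge")[:2]])
arc([1.3,1.2,1.1,1.0,.9,.8,.7])
E
```

```text
[0.6941 0.0387 0.2996] [-0.2 -0.2  0.5]
[(0.98, [0.673, 0.038, 0.317])]
1.3 [-0.008 -0.014  0.005] [-0.    -0.    -0.001] dist 0.009 deg 0.1
1.2 [-0.009 -0.03   0.011] [-0.    -0.    -0.001] dist 0.017 deg 0.1
1.1 [-0.01  -0.046  0.017] [-0.    -0.    -0.001] dist 0.025 deg 0.1
1.0 [-0.011 -0.061  0.025] [-0.    -0.    -0.001] dist 0.033 deg 0.1
0.9 [-0.011 -0.075  0.035] [-0.    -0.    -0.001] dist 0.042 deg 0.1
0.8 [-0.012 -0.088  0.046] [-0.    -0.    -0.001] dist 0.05 deg 0.1
0.7 [-0.013 -0.099  0.058] [-0.    -0.    -0.001] dist 0.058 deg 0.1
```

Emit:
jog_arm(
  motion="0 0 -0.014 0.005 0 0 0; 0 -0.003 -0.024 0.009 0 0 0; 0 -0.004 -0.034 0.013 0 0 0; 0 -0.006 -0.044 0.017 0 0 0; 0 -0.008 -0.054 0.021 0 0 0",
)

```text
time: 5.55
tool_pos: [0.6668, 0.0361, 0.2886]
tool_rot: [-0.0, 0.725, 0.688, 0.0]
contact_force: [0.2, -0.2, -0.0]
gripper_width: -0.003
grasp_force: 0.3
```

```bash
python3 - <<'E'
from h import *
s=state();print(np.round(s["tool_pos"],4),np.round(s["contact_force"],1))
f=grab_frame("wrist");cv2.imwrite("pics/w2.png",f["color"][...,::-1])
print([(round(d["p"],2),np.round(d["at"],3).tolist()) for d in place_of("wrist","guard_edge")[:2]])
arc([1.0,.9,.8,.7,.6,.5,.4])
E
```

```text
[0.6668 0.0361 0.2886] [ 0.2 -0.2 -0. ]
[(0.55, [0.647, 0.04, 0.309])]
1.0 [-0.002 -0.006  0.004] [-0.001  0.    -0.001] dist 0.004 deg 0.1
0.9 [-0.003 -0.02   0.014] [-0.001  0.    -0.001] dist 0.012 deg 0.1
0.8 [-0.004 -0.033  0.025] [-0.001  0.    -0.001] dist 0.021 deg 0.1
0.7 [-0.004 -0.045  0.037] [-0.001  0.    -0.001] dist 0.029 deg 0.1
0.6 [-0.005 -0.055  0.05 ] [-0.001  0.    -0.001] dist 0.037 deg 0.1
0.5 [-0.005 -0.064  0.065] [-0.001  0.    -0.001] dist 0.046 deg 0.1
0.4 [-0.006 -0.072  0.08 ] [-0.001  0.    -0.001] dist 0.054 deg 0.1
```

View pics/w2.png

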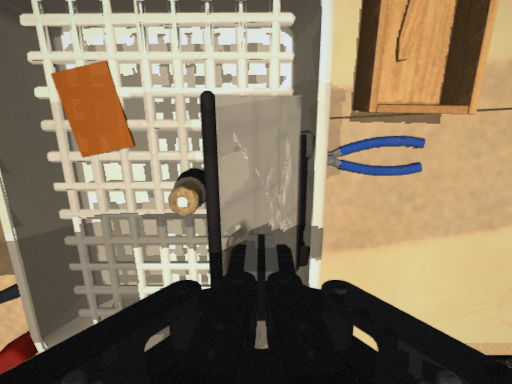

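The guard follows the fingers: its trim is now at about (210,90–280), roughly 1.1 rad. I'll carry on along the arc.

Emit:
jog_arm(
  motion="0 -0.002 -0.014 0.01 0 0 0; 0 -0.003 -0.024 0.018 0 0 0; 0 -0.004 -0.034 0.026 0 0 0; 0 -0.004 -0.043 0.035 0 0 0; 0 -0.004 -0.051 0.044 0 0 0",
)

```text
time: 6.28
tool_pos: [0.6412, 0.0354, 0.2665]
tool_rot: [0.0, 0.725, 0.688, -0.0]
contact_force: [-0.1, 0.1, 0.8]
gripper_width: 0.003
grasp_force: 0.2
```

```bash
python3 - <<'E'
from h import *
s=state();print(np.round(s["tool_pos"],4),np.round(s["contact_force"],1))
f=grab_frame("wrist")
print([(round(d["p"],2),np.round(d["at"],3).tolist()) for d in place_of("wrist","guard_edge")[:2]])
arc([.7,.6,.5,.4,.3,.2,.1],h=.012)
E
```

```text
[0.6412 0.0354 0.2665] [-0.1  0.1  0.8]
[(0.55, [0.612, 0.04, 0.282])]
0.7 [-0.001  0.002 -0.008] [-0.001  0.    -0.001] dist 0.004 deg 0.1
0.6 [-0.001 -0.008  0.005] [-0.001  0.    -0.001] dist 0.005 deg 0.1
0.5 [-0.002 -0.017  0.02 ] [-0.001  0.    -0.001] dist 0.013 deg 0.1
0.4 [-0.002 -0.025  0.035] [-0.001  0.    -0.001] dist 0.021 deg 0.1
0.3 [-0.003 -0.031  0.051] [-0.001  0.    -0.001] dist 0.03 deg 0.1
0.2 [-0.003 -0.035  0.067] [-0.001  0.    -0.001] dist 0.038 deg 0.1
0.1 [-0.003 -0.038  0.084] [-0.001  0.    -0.001] dist 0.046 deg 0.1
```

Emit:
jog_arm(
  motion="0 0 -0.006 0.004 0 0 0; 0 -0.002 -0.012 0.011 0 0 0; 0 -0.002 -0.017 0.019 0 0 0; 0 -0.002 -0.022 0.028 0 0 0; 0 -0.002 -0.026 0.037 0 0 0",
)

```text
time: 7.0
tool_pos: [0.6283, 0.0351, 0.2479]
tool_rot: [-0.0, 0.725, 0.688, -0.0]
contact_force: [0.7, -0.8, 0.5]
gripper_width: 0.003
grasp_force: 0.2
```

Emit:
jog_arm(
  motion="0 0 -0.002 0.007 0 0 0; 0 0 -0.004 0.013 0 0 0; 0 0 -0.006 0.019 0 0 0; 0 0 -0.008 0.025 0 0 0; 0 0 -0.008 0.025 0 0 0",
)

```text
time: 7.62
tool_pos: [0.6243, 0.0353, 0.2354]
tool_rot: [-0.0, 0.725, 0.688, -0.0]
contact_force: [-0.1, -0.4, -1.2]
gripper_width: -0.003
grasp_force: 0.0
```

```bash
python3 - <<'E'
from h import *
s=state();print(np.round(s["tool_pos"],4),np.round(s["contact_force"],1))
f=grab_frame("wrist");cv2.imwrite("pics/w3.png",f["color"][...,::-1])
print([(round(d["p"],2),np.round(d["at"],3).tolist()) for d in place_of("wrist","guard_edge")[:2]])
arc([.3,.2,.1,0],h=.012)
E
```

```text
[0.6243 0.0353 0.2354] [-0.1 -0.4 -1.2]
[(0.58, [0.59, 0.041, 0.239])]
0.3 [-0.001  0.001 -0.009] [-0.    -0.    -0.001] dist 0.005 deg 0.1
0.2 [-0.001 -0.003  0.007] [-0.    -0.    -0.001] dist 0.004 deg 0.1
0.1 [-0.001 -0.006  0.024] [-0.    -0.    -0.001] dist 0.012 deg 0.1
0 [-0.001 -0.007  0.041] [-0.    -0.    -0.001] dist 0.021 deg 0.1
```

Emit:
jog_arm(
  motion="0 0 -0.001 0.005 0 0 0; 0 0 -0.002 0.01 0 0 0; 0 0 -0.003 0.015 0 0 0; 0 0 -0.004 0.02 0 0 0; 0 0 -0.005 0.024 0 0 0",
)

```text
time: 8.35
tool_pos: [0.6219, 0.0355, 0.2235]
tool_rot: [-0.0, 0.725, 0.688, -0.0]
contact_force: [0.2, -0.3, -0.0]
gripper_width: 0.001
grasp_force: 0.0
```

Emit:
jog_arm(
  motion="0 0 0 0.003 0 0 0; 0 0 0 0.006 0 0 0; 0 0 0 0.009 0 0 0; 0 0 0 0.012 0 0 0; 0 0 0 0.013 0 0 0",
)

```text
time: 8.98
tool_pos: [0.622, 0.0355, 0.2171]
tool_rot: [-0.0, 0.725, 0.688, -0.0]
contact_force: [0.5, -0.3, 0.4]
gripper_width: -0.002
grasp_force: 0.0
```

```bash
python3 - <<'E'
from h import *
s=state();print(np.round(s["tool_pos"],4),np.round(s["contact_force"],1))
f=grab_frame("wrist");
print([(round(d["p"],2),np.round(d["at"],3).tolist()) for d in place_of("wrist","guard_edge")[:2]])
E
```

```text
[0.622  0.0355 0.2171] [ 0.5 -0.3  0.4]
[(0.73, [0.588, 0.04, 0.215])]
```

The guard is essentially level. I'll lift straight off and check it.

Emit:
jog_arm(
  motion="0 0 0 -0.03 0 0 0; 0 0 0 -0.1 0 0 0; 0 0 0 -0.2 0 0 0; 0 0 0 -0.3 0 0 0; 0 0 0 -0.4 0 0 0",
)

```text
time: 9.7
tool_pos: [0.6218, 0.0355, 0.4206]
tool_rot: [0.001, 0.725, 0.688, 0.001]
contact_force: [1.3, 0.9, 0.2]
gripper_width: 0.001
grasp_force: 0.0
```

```bash
python3 - <<'E'
from h import *
f=grab_frame("wrist");cv2.imwrite("pics/w3.png",f["color"][...,::-1])
for t in ["guard_edge","guard_hinge","glass_piece"]:print(t,[(round(d["p"],2),np.round(d["at"],3).tolist()) for d in place_of("wrist",t)[:2]])
# standoff: tool z tilted 45 deg to the left, grinder yaw -0.05
r=R.from_euler('z',-.05)*R.from_euler('x',np.pi/4)*down(np.pi/2)
print("z",r.apply([0,0,1]).round(2),"x",r.apply([1,0,0]).round(2))
g=R.from_euler('z',-.05)
print("rocker",g.apply([-.06,-.16,.036])+[.589,.04,0])
go([.515,-.25,.40],r)
E
```

```text
guard_edge [(0.82, [0.585, 0.04, 0.214]), (0.63, [0.534, 0.108, 0.158])]
guard_hinge [(0.87, [0.692, 0.038, 0.217])]
glass_piece [(0.63, [0.534, 0.106, 0.161])]
z [ 0.04  0.71 -0.71] x [0.04 0.71 0.71]
rocker [ 0.52107832 -0.11680129  0.036     ]
[-0.581 -0.185  0.04 ] [ 0.004  0.524 -0.   ] dist 0.306 deg 45.0
```

View pics/w3.png

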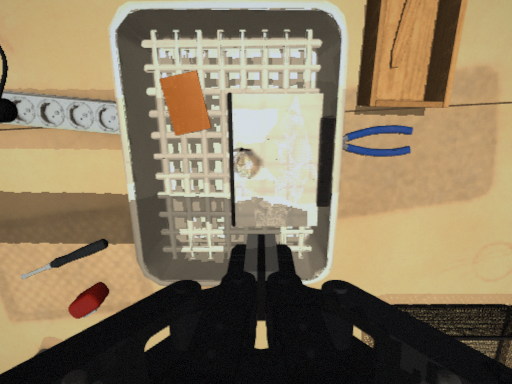

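The guard lies level: its trim runs (231,93)–(231,225), z is 0.214, and the glass has not moved. Now the tilted standoff for the switch.

Emit:
jog_arm(
  motion="0 -0.12 -0.037 0 0 0.105 0; 0 -0.24 -0.074 0.01 0 0.21 0; 0 -0.36 -0.111 0.02 0 0.315 0; 0 -0.48 -0.148 0.03 0 0.42 0; 0 -0.58 -0.185 0.04 0 0.524 0",
)

```text
time: 10.52
tool_pos: [0.5131, -0.2513, 0.3963]
tool_rot: [-0.265, 0.67, 0.635, 0.28]
contact_force: [0.6, 0.2, -0.1]
gripper_width: -0.003
grasp_force: 0.0
```

```bash
python3 - <<'E'
from h import *
print({k:np.round(state()[k],3).tolist() for k in ["tool_pos","tool_rot","joint_pos"]})
r=R.from_euler('z',-.05)*R.from_euler('x',np.pi/4)*down(np.pi/2)
go([.515,-.25,.40],r); go([.515,-.26,.15],r)
E
```

```text
{'tool_pos': [0.513, -0.251, 0.396], 'tool_rot': [-0.265, 0.67, 0.635, 0.28], 'joint_pos': [-0.841, 0.134, 1.392, 0.637, 2.136, -0.582]}
[ 0.007  0.004 -0.003] [ 0.002 -0.004 -0.002] dist 0.004 deg 0.4
[-0.363  0.005  0.334] [ 0.002 -0.004 -0.002] dist 0.246 deg 0.4
```

Emit:
jog_arm(
  motion="0 -0.07 0.005 0.07 0 0 0; 0 -0.15 0.005 0.15 0 0 0; 0 -0.22 0.005 0.22 0 0 0; 0 -0.3 0.005 0.3 0 0 0; 0 -0.364 0.005 0.334 0 0 0",
)

```text
time: 11.15
tool_pos: [0.5146, -0.2576, 0.1457]
tool_rot: [-0.267, 0.67, 0.635, 0.278]
contact_force: [0.0, -0.5, 0.6]
gripper_width: 0.001
grasp_force: 0.0
```

```bash
python3 - <<'E'
from h import *
f=grab_frame("wrist");cv2.imwrite("pics/w4.png",f["color"][...,::-1])
for t in ["rocker_centre","glass_grinder"]:print(t,[(round(d["p"],2),np.round(d["at"],3).tolist()) for d in place_of("wrist",t)[:2]])
print({k:np.round(state()[k],3).tolist() for k in ["tool_pos","tool_rot","joint_pos"]})
r=R.from_euler('z',-.05)*R.from_euler('x',np.pi/4)*down(np.pi/2)
go([.521,-.19,.06],r)
E
```

```text
rocker_centre [(0.75, [0.525, -0.111, 0.035])]
glass_grinder []
{'tool_pos': [0.515, -0.258, 0.148], 'tool_rot': [-0.267, 0.67, 0.634, 0.278], 'joint_pos': [-0.844, 0.326, 1.592, 0.538, 1.812, -0.82]}
[-0.028  0.006  0.221] [-0.001 -0.004 -0.004] dist 0.111 deg 0.5
```

View pics/w4.png

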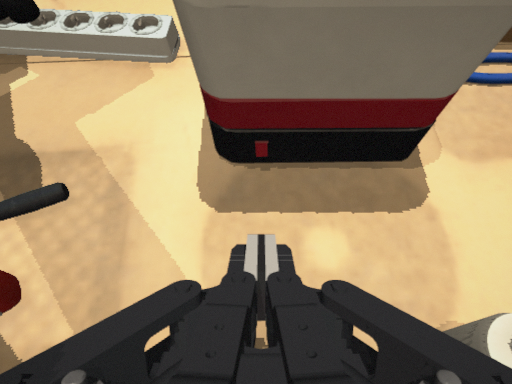

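The red rocker shows at (262,149), in line with the fingers. I'll measure it by depth and come closer.

Emit:
jog_arm(
  motion="0 -0.01 0.008 0.05 0 0 0; 0 -0.02 0.008 0.1 0 0 0; 0 -0.03 0.008 0.15 0 0 0; 0 -0.05 0.008 0.2 0 0 0; 0 -0.068 0.008 0.22 0 0 0",
)

```text
time: 11.92
tool_pos: [0.5237, -0.2059, 0.0494]
tool_rot: [-0.263, 0.67, 0.636, 0.278]
contact_force: [-0.3, -0.2, 1.0]
gripper_width: -0.001
grasp_force: 0.0
```

```bash
python3 - <<'E'
from h import *
f=grab_frame("wrist");P=cloud(f);c=f["color"].astype(int)
cv2.imwrite("pics/w5.png",f["color"][...,::-1])
print("rocker",[(round(d["p"],2),np.round(d["at"],3).tolist()) for d in place_of("wrist","rocker_centre")[:2]])
red=(c[...,0]>90)&(c[...,1]<60)&(P[...,2]>.02)&(P[...,2]<.055)&(abs(P[...,0]-.52)<.03)
Q=P[red];print(len(Q),np.percentile(Q,[2,50,98],axis=0).round(4).tolist())
print({k:np.round(state()[k],4).tolist() for k in ["tool_pos","tool_rot","contact_force"]})
r=R.from_euler('z',-.05)*R.from_euler('x',np.pi/4)*down(np.pi/2)
for y in [-.15,-.135,-.125,-.12]: go([.522,y,.0225],r)
E
```

```text
rocker [(0.74, [0.522, -0.115, 0.037])]
407 [[0.5164, -0.1186, 0.0284], [0.5217, -0.1166, 0.0387], [0.5272, -0.1136, 0.0466]]
{'tool_pos': [0.5232, -0.2062, 0.0487], 'tool_rot': [-0.2641, 0.6699, 0.6359, 0.2777], 'contact_force': [0.5017, 0.1955, 0.3089]}
[ 0.042 -0.008  0.116] [ 0.001 -0.001 -0.001] dist 0.062 deg 0.1
[ 0.063 -0.01   0.138] [ 0.001 -0.001 -0.001] dist 0.076 deg 0.1
[ 0.077 -0.011  0.152] [ 0.001 -0.001 -0.001] dist 0.085 deg 0.1
[ 0.084 -0.011  0.159] [ 0.001 -0.001 -0.001] dist 0.09 deg 0.1
```

View pics/w5.png

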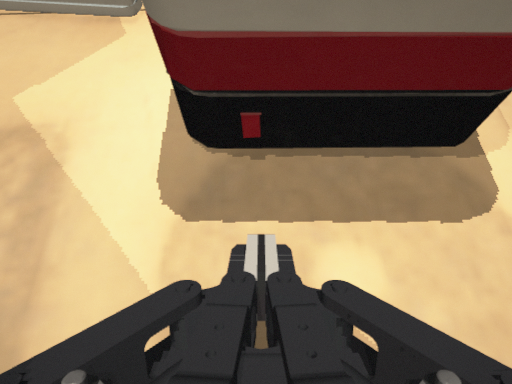

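The rocker is at (251,125), which puts it at (0.522,-0.117,0.037), as expected. Now in towards its lower half.

Emit:
jog_arm(
  motion="0 0.005 -0.003 0.06 0 0 0; 0 0.02 -0.006 0.1 0 0 0; 0 0.042 -0.008 0.116 0 0 0; 0 0.054 -0.009 0.128 0 0 0; 0 0.06 -0.009 0.134 0 0 0",
)

```text
time: 12.65
tool_pos: [0.5229, -0.1376, 0.0234]
tool_rot: [-0.263, 0.67, 0.636, 0.278]
contact_force: [0.5, 0.7, 0.3]
gripper_width: -0.001
grasp_force: 0.0
```

```bash
python3 - <<'E'
from h import *
f=grab_frame("wrist");cv2.imwrite("pics/w6.png",cv2.resize(f["color"][100:260,180:340,::-1],(640,640))[:600])
print({k:np.round(state()[k],4).tolist() for k in ["tool_pos","tool_rot","contact_force"]})
r=R.from_euler('z',-.05)*R.from_euler('x',np.pi/4)*down(np.pi/2)
for y in [-.132,-.129,-.126,-.123,-.12,-.117]: go([.522,y,.0225],r)
E
```

```text
{'tool_pos': [0.5228, -0.1373, 0.0233], 'tool_rot': [-0.2632, 0.6698, 0.6363, 0.2778], 'contact_force': [-0.3947, 0.1638, -0.3883]}
[ 0.006 -0.002  0.009] [ 0.001 -0.    -0.   ] dist 0.005 deg 0.1
[ 0.011 -0.002  0.013] [ 0.001 -0.    -0.   ] dist 0.008 deg 0.1
[ 0.015 -0.003  0.017] [ 0.001 -0.    -0.   ] dist 0.011 deg 0.1
[ 0.019 -0.003  0.021] [ 0.001 -0.    -0.   ] dist 0.014 deg 0.1
[ 0.023 -0.003  0.025] [ 0.001 -0.    -0.   ] dist 0.017 deg 0.1
[ 0.028 -0.004  0.03 ] [ 0.001 -0.    -0.   ] dist 0.02 deg 0.1
```

View pics/w6.png

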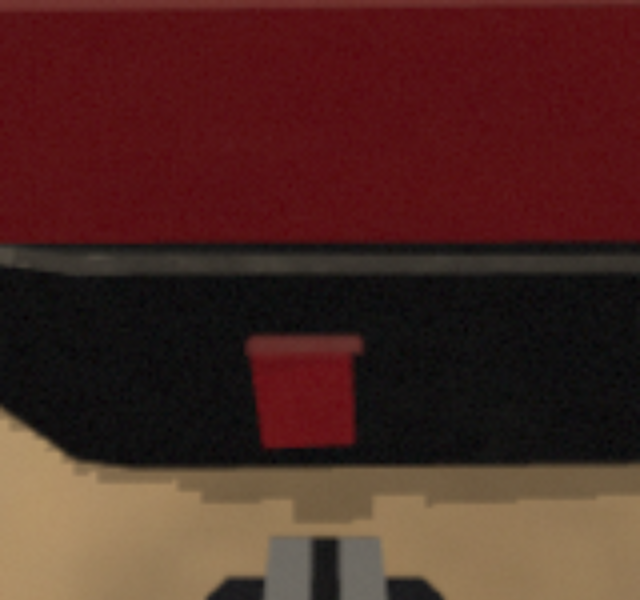

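The tips are in front of the rocker's lower edge. I'll press in slowly.

Emit:
jog_arm(
  motion="0 0.003 -0.002 0.005 0 0 0; 0 0.006 -0.002 0.009 0 0 0; 0 0.009 -0.002 0.012 0 0 0; 0 0.012 -0.002 0.015 0 0 0; 0 0.015 -0.002 0.017 0 0 0",
)

```text
time: 13.32
tool_pos: [0.522, -0.1262, 0.0219]
tool_rot: [-0.264, 0.67, 0.636, 0.278]
contact_force: [0.6, -0.8, -0.9]
gripper_width: -0.002
grasp_force: 0.0
```

```bash
python3 - <<'E'
from h import *
print({k:np.round(state()[k],4).tolist() for k in ["tool_pos","contact_force"]})
r=R.from_euler('z',-.05)*R.from_euler('x',np.pi/4)*down(np.pi/2)
for y in [-.123,-.12,-.117]: go([.522,y,.0225],r)
E
```

```text
{'tool_pos': [0.522, -0.1262, 0.0219], 'contact_force': [0.5739, -0.7789, -0.8804]}
[ 0.005 -0.     0.004] [ 0.001 -0.    -0.001] dist 0.003 deg 0.1
[ 0.01  -0.001  0.008] [ 0.001 -0.    -0.001] dist 0.006 deg 0.1
[ 0.014 -0.001  0.012] [ 0.001 -0.    -0.001] dist 0.009 deg 0.1
```

Emit:
jog_arm(
  motion="0 0.001 0 0.001 0 0 0; 0 0.002 0 0.002 0 0 0; 0 0.003 0 0.003 0 0 0; 0 0.004 0 0.004 0 0 0; 0 0.005 0 0.004 0 0 0",
)

```text
time: 13.95
tool_pos: [0.5221, -0.1236, 0.022]
tool_rot: [-0.263, 0.67, 0.636, 0.277]
contact_force: [-0.7, -2.8, -1.2]
gripper_width: -0.002
grasp_force: 1.2
```

Emit:
jog_arm(
  motion="0 0.001 0 0.001 0 0 0; 0 0.002 0 0.002 0 0 0; 0 0.003 0 0.003 0 0 0; 0 0.003 0 0.003 0 0 0; 0 0.003 0 0.003 0 0 0",
)

```text
time: 14.58
tool_pos: [0.5222, -0.122, 0.0214]
tool_rot: [-0.262, 0.671, 0.636, 0.277]
contact_force: [1.4, -5.8, -5.2]
gripper_width: 0.002
grasp_force: 3.3
```

Emit:
jog_arm(
  motion="0 0.001 0 0.001 0 0 0; 0 0.002 0 0.002 0 0 0; 0 0.003 0 0.003 0 0 0; 0 0.003 0 0.003 0 0 0; 0 0.003 0 0.003 0 0 0",
)

```text
time: 15.2
tool_pos: [0.5223, -0.1215, 0.0211]
tool_rot: [-0.261, 0.671, 0.637, 0.276]
contact_force: [-1.5, -12.0, -5.8]
gripper_width: 0.002
grasp_force: 6.3
```

Emit:
jog_arm(
  motion="0 -0.01 0 -0.01 0 0 0; 0 -0.03 0 -0.03 0 0 0; 0 -0.04 0 -0.06 0 0 0; 0 -0.05 0 -0.09 0 0 0; 0 -0.05 0 -0.12 0 0 0",
)

```text
time: 15.82
tool_pos: [0.5193, -0.1801, 0.0478]
tool_rot: [-0.264, 0.67, 0.636, 0.278]
contact_force: [0.7, 0.2, 0.4]
gripper_width: -0.001
grasp_force: 0.0
```

```bash
python3 - <<'E'
from h import *
f=grab_frame("wrist");P=cloud(f);c=f["color"].astype(int)
red=(c[...,0]>90)&(c[...,1]<60)&(P[...,2]>.02)&(P[...,2]<.055)&(abs(P[...,0]-.52)<.03)
v,u=np.where(red);print(u.min(),u.max(),v.min(),v.max())
Q=P[red];print(len(Q),np.polyfit(Q[:,2],Q[:,1],1),np.percentile(Q,[2,50,98],axis=0).round(4).tolist())
a,b=max(int(v.mean())-40,0),max(int(u.mean())-40,0)
cv2.imwrite("pics/w7.png",cv2.resize(f["color"][a:a+80,b:b+80,::-1],(560,560)))
E
```

```text
248 270 144 152
122 [-0.02631033 -0.11430446] [[0.5153, -0.1188, 0.0423], [0.5213, -0.115, 0.0453], [0.5285, -0.1127, 0.0464]]
```

View pics/w7.png

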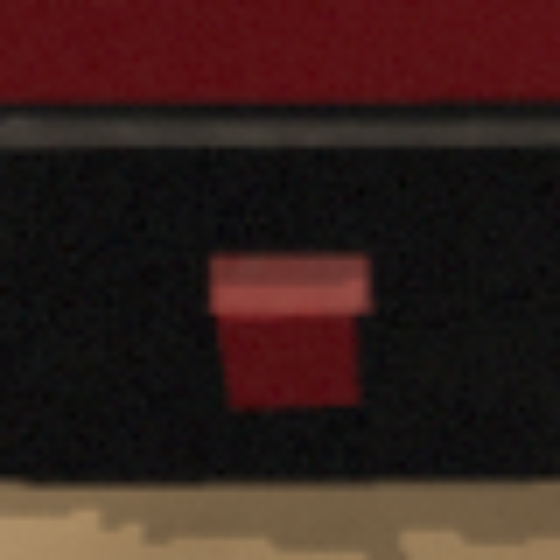

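The rocker has flipped: its top face now stands out and the front has darkened. I'll check the tilt against its stop, and the guard.

```bash
python3 - <<'E'
from h import *
for i in range(3):
    f=grab_frame("wrist");P=cloud(f);c=f["color"].astype(int)
    red=(c[...,0]>55)&(c[...,1]<35)&(P[...,2]>.022)&(P[...,2]<.0445)&(abs(P[...,0]-.522)<.006)
    Q=P[red];k=np.polyfit(Q[:,2],Q[:,1]+.05*(Q[:,0]-.522),1);print(len(Q),k.round(3),Q[:,2].min().round(3),Q[:,2].max().round(3))
grab_frame("scene")
for t in ["guard_edge","glass_piece","flux_bottle","grozing_pliers","glass_cutter"]:print(t,[(round(d["p"],2),np.round(d["at"],3).tolist()) for d in place_of("scene",t)[:2]])
E
```

```text
238 [-0.162 -0.111] 0.025 0.044
240 [-0.169 -0.111] 0.026 0.044
237 [-0.172 -0.111] 0.026 0.044
guard_edge [(0.96, [0.593, 0.042, 0.215])]
glass_piece [(0.66, [0.532, 0.104, 0.161])]
flux_bottle []
grozing_pliers [(0.79, [0.496, -0.385, -0.003])]
glass_cutter [(0.6, [0.375, -0.318, 0.001])]
```

```bash
python3 -c "
from plant import *
print(job_done())"
```

```text
the job is handed in; nothing more can be done
None
```

The guard was eased fully down, then the rocker's lower half was pressed in to its stop (measured tilt about 0.16 rad, on). The glass, pliers and cutter had not moved; the bottle, mug and tape were not re-checked, but the arm never went near them. The job was handed in at about 16 s with the arm clear.

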